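# Set out a covered sample row in the chemistry lab

### The arm

A 6-joint arm with a two-finger parallel gripper is mounted at the origin on the work surface. World frame = base frame: x ahead of the robot, y to its left, z up, the work surface at z = 0. Lengths are in m, angles in rad, forces in N, time in s.
With the tool pointing down it reaches from about 0.35 to 0.975 m from the base axis. Payload 4.9 kg.
Tool frame: the origin (TCP) lies at the very end of the fingers, on their centre line; the grasp point (between the pads) lies behind it (manip.grip_depth is the z of the grasp point in the tool frame, in m); z points along the fingers, y is the direction in which the jaws open and shut (so a half turn about z gives the same grasp; the last joint's range is limited). The gripper opens to 85 mm and grips with 20 to 120 N. Pads are 22 mm wide; open, the fingers measure 114 mm over their backs; the gripper's body (76 mm by 85 mm) begins 54 mm behind the grasp point. The pads swing forward as they close: fully open they stand 13 mm farther back than shut.
Start: joints at [-1.449, 0.053, 1.613, -0, 1.476, -0.119], TCP at [0.149, -0.607, 0.231] pointing down, gripper open.
Joint ranges: [-3.01, 3.01], [-1.01, 2.22], [0.06, 2.58], [-1.02, 4.17], [0.09, 2.62], [-3.14, 3.14]. Speed limits (rad/s): [2.57, 2.57, 3.14, 3.14, 3.14, 3.14].

### API

Orientations are given as a unit quaternion [w, x, y, z].
In Python, from plant import state, optics, manip, silhouettes, place_of gives the robot as it stands. The module is installed in compiled form; this text tells all that it offers.
- The arm moves only by the tool jog_arm, never from a script. Its argument "increments" is a list of rows, each an object with "slide": the shift along the tool's x, y, z in mm, a list of three; "rotation": the turn, a rotation vector about the tool's x, y, z in degrees, a list of three. A call has 1 to 20 rows; each row shifts and turns the commanded pose from where the row before left it, along the tool's axes as they then stand; what a row does not reach is not made up. A row lasts 1/12 s, in which the tool goes at most 41.7 mm and 7.16 degrees, less where a joint would pass 70% of its speed; a pose out of reach is approached as far as the arm can. A call with a gripper value outside its range is refused whole. "fingers" is the opening, from 0 (shut) to 1 (fully open), set as the call begins (left out, the last holds). The fingers move at their own pace and stop on an object; the grip force is fixed at half the most. Time passes only in rows, so rows that do not move let the fingers close. It gives the time, the measured TCP pose, the force and the opening at its end, in the units of the state.
- state(): the state, without advancing time (a new reading comes with each control period).
- optics.grab_frame(name): name is "scene" or "side" or "wrist"; returns a dict with "frame" (384x512x3 uint8, blue, green, red), "camera_matrix" (3x3 intrinsics, pixels), "R" (3x3) and "t" (3): a world point X has camera coordinates R X + t. Camera axes: x right, y down, z forward; pixel columns grow to the right and rows downward; lengths in m; the calibration is good to about 2 mm. A picture is of the moment at which its call begins. There is no depth.
- manip.job_done(): hands the job in, once; it reports no verdict.
Trained networks look in the newest picture that a camera, given by its name, has taken for a name from the list of things; names that differ only in an ending like _2 or _b are one class to them, and where a whole thing is asked for, a point or a joint stands for the part that bears it (a point fixed in the world has none). Each returns a list of dicts, best first, with "score" (0 to 1); they miss things now and then, are a little off and sometimes report something else, mostly with a low value. They report only what shows in the picture. A call takes as long as a camera call. They do not tell look-alikes from the thing itself.
- silhouettes(thing, camera): "mask" (384x512 bool, what is visible of it) and "bbox" ([left, top, right, bottom] in pixels, round what is visible of it).
- place_of(thing, camera): "uv" ([column, row] in pixels: a listed point, or the origin of a listed thing).
The state is a dict: "time": time; "joint_pos": joint angles; "joint_vel": joint speeds; "joint_efforts": joint torques, N m; "tool_pos": TCP position; "tool_rot": TCP orientation; "contact_force": force on the tool from outside, world axes, zero at the start; "ft_torque": the same for the moment, N m; "gripper_width": opening from 0.0 (shut) to 1.0 (fully open).
Only numpy, scipy, OpenCV 4.12 (cv2) and the standard library are available. Lean on these libraries where they do the work, as an engineer would, in place of code of your own. Each camera call takes 0.05 s, during which the arm holds its last target.

### The job

Set out the sample row on the wooden board, in this order: first stand the conical flask on the white tile at one end, then the beaker on the tile at the other end, then the brown red-capped bottle on the blue tile between the two, and last of all put the porcelain lid on top of the beaker, knob up and seated in its mouth. Stand each vessel upright in the middle of its tile, set everything down gently without dropping it, and leave the blue-footed measuring cylinder and the grey jar where they are.

Things in the scene. Friction and masses are not known exactly. Their poses are not given: they have to be found in the camera images.
- flask: conical glass flask with a white band low on its cone, stands upright on the bench: foot 76 mm across, 125 mm high, straight neck 30 mm across from 80 to 119 mm up (grip there), lip 36 mm across on top; closed, about 130 g. Origin at the centre of its underside, z up.
- beaker: open straight-sided glass beaker with two thin blue ring lines round it, upright on the bench: 62 mm across outside, 56 mm inside, 80 mm high, floor 5 mm thick; about 90 g. Origin at the centre of its underside, z up.
- bottle: brown bottle with a white label band and a red cap, upright on the bench: body 52 mm across up to 62 mm, shoulder narrowing to a 26 mm neck at 78 mm, cap 34 mm across from 83 to 110 mm up (grip there); about 160 g. Origin at the centre of its underside, z up.
- lid: white porcelain lid lying knob up on the bench: a plug 44 mm across and 8 mm deep underneath, a disc 70 mm across from 8 to 14 mm up, and a round knob 16 mm across from 14 to 33 mm up; about 70 g. Origin at the centre of the plug's underside, z up; seated on the beaker the disc lies on the rim and the origin is 72 mm above the beaker's origin.
- tile_white: white glazed square tile, 84 x 84 x 5 mm, fixed on the wooden board (board 110 x 360 mm, top 15 mm above the bench); at one end of the row, which end varies; the flask's place. Origin at the centre of its underside, so its top face is 5 mm above the origin; z up, y along the row of tiles, whose centres are 110 mm apart. The row runs roughly left to right as the robot sees it.
- tile_blue: blue glazed square tile, 84 x 84 x 5 mm, fixed on the wooden board (board 110 x 360 mm, top 15 mm above the bench); always in the middle of the row; the bottle's place. Origin at the centre of its underside, so its top face is 5 mm above the origin; z up, y along the row of tiles, whose centres are 110 mm apart. The row runs roughly left to right as the robot sees it.
- tile_green: green glazed square tile, 84 x 84 x 5 mm, fixed on the wooden board (board 110 x 360 mm, top 15 mm above the bench); at the end of the row opposite the white tile; the beaker's place. Origin at the centre of its underside, so its top face is 5 mm above the origin; z up, y along the row of tiles, whose centres are 110 mm apart. The row runs roughly left to right as the robot sees it.
- cylinder: bystander: slim glass measuring cylinder, 20 mm across and 140 mm high, on a round blue foot 56 mm across; loose, stays where it is. Origin at the centre of its underside.
- jar: bystander: squat grey jar with a white screw cap, 54 mm across and 70 mm high; loose, stays where it is. Origin at the centre of its underside.
Things that resemble listed ones, but are neither listed nor needed, are in the scene too. What is shaped like the lid but orange is not meant.

How it is judged:
On the way, in this order (a step that is already met when the one before it is completed fails the run):
1. the flask stands released in the middle of the white tile (horizontal distance between flask and tile_white below 0.014 m and z of flask in the frame of tile_white between 0.001 and 0.009 m and linear speed of flask below 0.02 m/s and contact force between the fingers and flask below 0.05 N and angle between flask's own z axis and vertical below 0.08 rad), for 0.2 s.
2. then the beaker stands released in the middle of the green tile (horizontal distance between beaker and tile_green below 0.014 m and z of beaker in the frame of tile_green between 0.001 and 0.009 m and linear speed of beaker below 0.02 m/s and contact force between the fingers and beaker below 0.05 N and angle between beaker's own z axis and vertical below 0.08 rad), for 0.2 s.
3. then the bottle stands released in the middle of the blue tile, between them (horizontal distance between bottle and tile_blue below 0.014 m and z of bottle in the frame of tile_blue between 0.001 and 0.009 m and linear speed of bottle below 0.02 m/s and contact force between the fingers and bottle below 0.05 N and angle between bottle's own z axis and vertical below 0.08 rad), for 0.2 s.
4. last, the lid is seated on the beaker and released (horizontal distance between lid and beaker below 0.01 m and z of lid in the frame of beaker between 0.068 and 0.076 m and linear speed of lid below 0.02 m/s and contact force between the fingers and lid below 0.05 N and angle between lid's own z axis and vertical below 0.08 rad), for 0.2 s.
At the end, for the whole second after the job is handed in: Flask on white, beaker on green, bottle on blue tile: each on its tile, upright within 0.08 rad, centre within 14 mm of the tile's; lid level on the beaker's rim, plug in its mouth, within 10 mm of centre; all released and at rest (all of step 1 and all of step 2 and all of step 3 and all of step 4); the robot touches nothing.
It fails at once if the flask, beaker, bottle or lid is dropped from more than about 2 cm ((linear speed of flask above 0.6 m/s and contact force between the fingers and flask below 0.05 N) or (linear speed of beaker above 0.6 m/s and contact force between the fingers and beaker below 0.05 N) or (linear speed of bottle above 0.6 m/s and contact force between the fingers and bottle below 0.05 N) or (linear speed of lid above 0.6 m/s and contact force between the fingers and lid below 0.05 N)).
It fails at once if the measuring cylinder is shifted by more than 3 cm or knocked over (distance of cylinder from where it was at the start of the episode above 0.03 m or angle between cylinder's own z axis and vertical above 0.5 rad).
It fails at once if the grey jar is shifted by more than 3 cm or knocked over (distance of jar from where it was at the start of the episode above 0.03 m or angle between jar's own z axis and vertical above 0.5 rad).
It also fails if it takes over 102 s, if anything falls off the work surface, if the arm or the gripper's body presses on something with over 40 N, if the wrist force passes 120 N, or if a joint passes its speed limit or range.

## Working session

There is one attempt and no reset: what is moved stays moved. The work goes in short steps, Python scripts to look and compute and a tool call to move; the robot and the scene stay as the last step left them, time stands still between calls to the robot, and variables do not carry over. Pictures are saved under pics/ and viewed, and the job is handed in when it is done.

Besides the shell and the picture viewer there is one more tool, called after ">>>" in YAML: its name, and indented under it one key for each argument. jog_arm: Moves the arm, as the interface text tells. Its arguments: {"type":"object","properties":{"increments":{"type":"array","items":{"type":"object","properties":{"slide":{"type":"array","items":{"type":"number"}},"rotation":{"type":"array","items":{"type":"number"}}}}},"fingers":{"type":"number"}},"required":["increments"]}

```bash
mkdir -p pics; ls
cat > h.py <<'E'
import numpy as np, cv2
from plant import state, optics, manip, silhouettes, place_of
def grab(n,save=None):
    f=optics.grab_frame(n)
    if save: cv2.imwrite('pics/%s.png'%save,f['frame'])
    return f
def toz(f,uv,z):
    K=np.array(f['camera_matrix']);R=np.array(f['R']);t=np.array(f['t'])
    d=R.T@np.linalg.inv(K)@np.array([uv[0],uv[1],1.]);c=-R.T@t
    return c+d*(z-c[2])/d[2]
def proj(f,X):
    p=np.array(f['camera_matrix'])@(np.array(f['R'])@np.array(X)+np.array(f['t']));return p[:2]/p[2]
def tri(fa,ua,fb,ub):
    A=[]
    for f,u in((fa,ua),(fb,ub)):
        P=np.array(f['camera_matrix'])@np.c_[f['R'],f['t']]
        A+=[u[0]*P[2]-P[0],u[1]*P[2]-P[1]]
    v=np.linalg.svd(np.array(A))[2][-1];return v[:3]/v[3]
E
python3 - <<'E'
from h import *
fs={n:grab(n,n+'0') for n in('scene','side','wrist')}
print(manip.grip_depth,state())
for n in('scene','side'):
    f=fs[n];print(n,'cam',-np.array(f['R']).T@f['t'])
    for th in('flask','beaker','bottle','lid','tile_white','tile_blue','tile_green','cylinder','jar'):
        for r in place_of(th,n)[:3]:
            z=0.015 if 'tile' in th else 0
            print(n,th,round(r['score'],2),np.round(r['uv'],1),np.round(toz(f,r['uv'],z)[:2],4))
E
```

```text
pics
-0.0187 {'time': 0.15, 'joint_pos': array([-1.44898946e+00,  5.31965565e-02,  1.61397361e+00, -9.77339948e-06,
        1.47602149e+00, -1.19015283e-01]), 'joint_vel': array([ 0.00057718, -0.0017762 , -0.00356812,  0.00190292, -0.00010546,
       -0.00076834]), 'joint_efforts': array([ 7.45311409e-04, -3.94238448e+01, -3.70722306e+01, -1.06214409e-04,
        4.63210818e-03, -1.48599656e-05]), 'tool_pos': array([ 0.14899169, -0.60647672,  0.23035379]), 'tool_rot': array([-7.99497345e-04,  9.92758968e-01,  1.20120738e-01, -5.98033358e-06]), 'contact_force': array([-0.8456158 , -0.12070407, -0.38821448]), 'ft_torque': array([-0.02177838, -0.03514071, -0.01960868]), 'gripper_width': 1.0015782906054709}
scene cam [ 0.99631066 -0.44097993  0.73797893]
scene flask 0.78 [289.  140.7] [0.4354 0.1866]
scene beaker 0.56 [219.  197.5] [ 0.4692 -0.063 ]
scene bottle 0.94 [101.1 215.7] [ 0.3462 -0.2846]
scene lid 0.87 [259.4 168.4] [0.4599 0.0653]
scene lid 0.82 [250.4 113.7] [0.2916 0.1844]
scene lid 0.82 [169.9 176. ] [ 0.3438 -0.1077]
scene tile_white 0.93 [224.4 271.4] [ 0.6313 -0.1779]
scene tile_blue 0.87 [269.  241.8] [ 0.6363 -0.0682]
scene tile_green 0.84 [311.2 217.3] [0.648  0.0407]
scene tile_green 0.22 [300.4 108.8] [0.3761 0.2856]
scene cylinder 0.73 [302.2 113.5] [0.3806 0.2898]
scene jar 0.82 [157.9 219.4] [ 0.4332 -0.1989]
side cam [0.45838638 0.79759914 0.69458945]
side flask 0.92 [264.4 262. ] [0.4384 0.1797]
side beaker 0.94 [249.5 188.8] [ 0.4783 -0.0724]
side bottle 0.81 [292.4 143.7] [ 0.3547 -0.2978]
side lid 0.8 [293.3 212. ] [0.3677 0.0145]
side lid 0.74 [209.9 271. ] [0.5534 0.2092]
side lid 0.71 [250.5 227.9] [0.4714 0.0751]
side tile_blue 0.62 [186.4 183.7] [ 0.6429 -0.0679]
side tile_green 0.94 [173.5 210.1] [0.6587 0.0366]
side cylinder 0.73 [302.8 308.8] [0.3635 0.2965]
```

View pics/scene0.png

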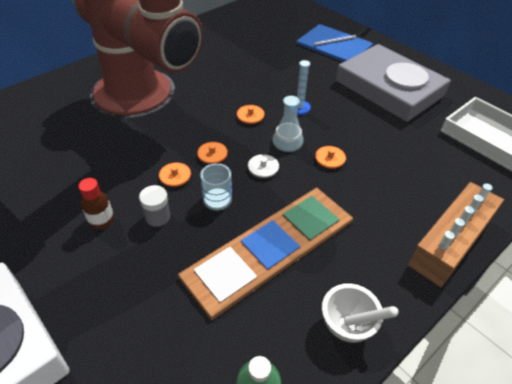

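View pics/side0.png

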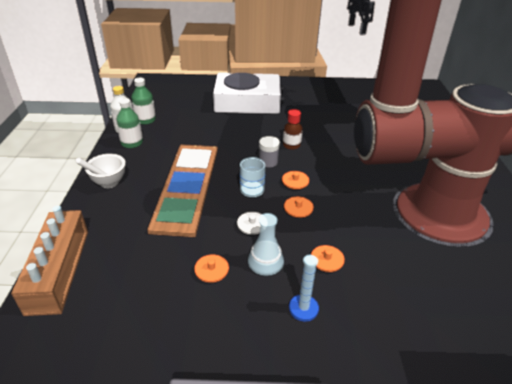

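View pics/wrist0.png

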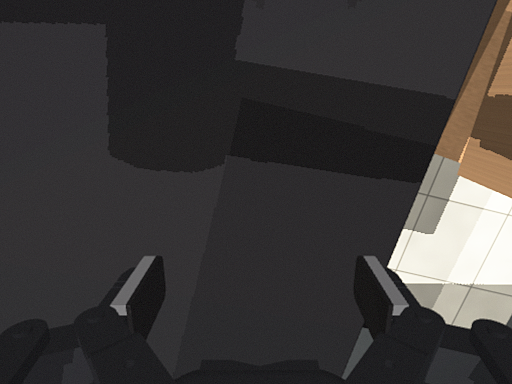

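The picks and look-alikes in the scene image are:
- **Lid:** white at (263,166). The orange ones at (250,114), (212,153), (175,175) and (330,157) are decoys.
- **Bottle:** brown with a red cap at (97,205). The green bottle at (260,375) and the green and clear bottles in the side view (130,115) are decoys.
- **Flask:** (289,125), only one.
- **Beaker:** (216,187). The mortar at (352,312) is a decoy.
- **Tiles:** white (225,272), blue (270,243), green (311,217).

Next I'll fit the poses using both cameras.

```bash
cat >> h.py <<'E'
from scipy.optimize import minimize
PROF={'flask':[(0,38),(8,38),(80,15),(119,15),(119,18),(125,18)],
'beaker':[(0,31),(80,31)],'bottle':[(0,26),(62,26),(78,13),(83,13),(83,17),(110,17)],
'lid':[(0,22),(8,22),(8,35),(14,35),(14,8),(33,8)],'jar':[(0,27),(70,27)],
'cylinder':[(0,28),(8,28),(8,10),(140,10)]}
S=4
def render(f,th,xyz):
    a=np.linspace(0,2*np.pi,40);m=np.zeros((384*S,512*S),np.uint8)
    rings=[]
    for z,r in PROF[th]:
        rings.append(np.array([proj(f,[xyz[0]+r/1e3*np.cos(t),xyz[1]+r/1e3*np.sin(t),xyz[2]+z/1e3]) for t in a]))
    for p,q in zip(rings[:-1],rings[1:]):
        h=cv2.convexHull(((np.r_[p,q]+.5)*S).astype(np.float32)).astype(np.int32);cv2.fillConvexPoly(m,h,1)
    return m
def fit(th,fm,x0,z=0.):
    big=[(f,cv2.resize(m.astype(np.float32),None,fx=S,fy=S,interpolation=cv2.INTER_LINEAR)>.5) for f,m in fm]
    def c(p):
        s=0
        for f,m in big:
            r=render(f,th,[p[0],p[1],z])>0
            s+=1-(r&m).sum()/max(1,(r|m).sum())
        return s/len(big)
    r=minimize(c,x0,method='Nelder-Mead',options=dict(initial_simplex=[x0,[x0[0]+.01,x0[1]],[x0[0],x0[1]+.01]],xatol=2e-4,fatol=1e-4,maxiter=80))
    return r.x,1-r.fun
E
python3 - <<'E'
from h import *
fs={n:grab(n) for n in('scene','side')}
X0={'flask':(.437,.183),'beaker':(.474,-.067),'bottle':(.35,-.29),'lid':(.466,.07),'jar':(.433,-.199),'cylinder':(.37,.293)}
for th,x in X0.items():
    fm=[]
    for n,f in fs.items():
        b=None
        for r in silhouettes(th,n):
            u=proj(f,[x[0],x[1],.02]);l,t,rr,bb=r['bbox']
            if l-8<u[0]<rr+8 and t-8<u[1]<bb+8: b=r;break
        if b: fm.append((f,b['mask']))
        else: print(th,n,'no mask')
    for sub in ([fm]+[[m] for m in fm] if len(fm)>1 else [fm]): print(th,[np.round(v,4) for v in fit(th,sub,x)])
for n,f in fs.items():
    hsv=cv2.cvtColor(f['frame'],cv2.COLOR_BGR2HSV)
    for th,c in (('tile_white',(.631,-.178)),('tile_blue',(.64,-.068)),('tile_green',(.653,.039))):
        for r in silhouettes(th,n)[:2]:
            m=r['mask'].astype(np.uint8);M=cv2.findContours(m,cv2.RETR_EXTERNAL,cv2.CHAIN_APPROX_NONE)[0]
            k=max(M,key=cv2.contourArea)[:,0]
            W=np.array([toz(f,p,.02)[:2] for p in k],np.float32)
            print(n,th,round(r['score'],2),cv2.minAreaRect(W*1000))
E
```

```text
flask [array([0.4373, 0.1803]), np.float64(0.9163)]
flask [array([0.4309, 0.1869]), np.float64(0.8986)]
flask [array([0.4374, 0.179 ]), np.float64(0.9643)]
beaker [array([ 0.473 , -0.0698]), np.float64(0.9443)]
beaker [array([ 0.4709, -0.0673]), np.float64(0.9397)]
beaker [array([ 0.4735, -0.0709]), np.float64(0.9583)]
bottle [array([ 0.359 , -0.2897]), np.float64(0.9026)]
bottle [array([ 0.3558, -0.2887]), np.float64(0.9578)]
bottle [array([ 0.3594, -0.295 ]), np.float64(0.9041)]
lid [array([0.4686, 0.0707]), np.float64(0.8303)]
lid [array([0.4659, 0.0724]), np.float64(0.9467)]
lid [array([0.4718, 0.07  ]), np.float64(0.7831)]
jar [array([ 0.43  , -0.1946]), np.float64(0.8582)]
jar [array([ 0.4244, -0.1926]), np.float64(0.867)]
jar [array([ 0.4299, -0.1999]), np.float64(0.8667)]
cylinder [array([0.3635, 0.2969]), np.float64(0.7689)]
cylinder [array([0.3575, 0.3041]), np.float64(0.6513)]
cylinder [array([0.3632, 0.2957]), np.float64(0.9159)]
scene tile_white 0.94 ((637.5765991210938, -179.82025146484375), (85.68732452392578, 86.5458984375), 87.11642456054688)
scene tile_white 0.55 ((393.7289123535156, 217.43084716796875), (73.12112426757812, 215.5968017578125), 48.14981460571289)
scene tile_blue 0.85 ((642.2379150390625, -71.39457702636719), (85.61544799804688, 86.88463592529297), 85.8951644897461)
scene tile_green 0.95 ((648.4782104492188, 38.975975036621094), (85.9720458984375, 84.45916748046875), 86.97027587890625)
side tile_white 0.62 ((637.9653930664062, -178.172607421875), (89.43948364257812, 93.84459686279297), 2.510596513748169)
side tile_blue 0.9 ((644.113525390625, -69.76823425292969), (90.6396255493164, 83.87384796142578), 87.43900299072266)
side tile_green 0.74 ((649.7601928710938, 40.79807662963867), (87.6517562866211, 84.5833740234375), 87.21751403808594)
```

>>> jog_arm:
  increments:
    - {"rotation":[0,0,6.9],"slide":[0,0,0]}
    - {"rotation":[0,0,6.9],"slide":[0,0,0]}
    - {"slide":[20,-20,0]}
    - {"slide":[20,-20,0]}
    - {"slide":[20,-20,0]}
    - {"slide":[20,-20,0]}
    - {"slide":[20,-20,0]}
    - {"slide":[20,-20,0]}
    - {"slide":[20,-20,0]}
    - {"slide":[20,-20,0]}
    - {"slide":[20,-20,0]}
    - {"slide":[20,-20,0]}
    - {"slide":[20,-20,0]}
    - {"slide":[20,-20,0]}
    - {"slide":[20,-20,0]}
    - {"slide":[20,-20,0]}
    - {"slide":[0,0,0]}
  fingers: 1

```text
invalid input
```

>>> jog_arm:
  increments:
    - {"slide":[0,-25,0]}
    - {"slide":[0,-25,0]}
    - {"slide":[0,-25,0]}
    - {"slide":[0,-25,0]}
    - {"slide":[0,-25,0]}
    - {"slide":[0,-25,0]}
    - {"slide":[0,-25,0]}
    - {"slide":[0,-25,0]}
    - {"slide":[0,-25,0]}
    - {"slide":[0,-25,0]}
    - {"slide":[0,-25,0]}
    - {"slide":[0,-25,0]}
    - {"slide":[0,-25,0]}
    - {"slide":[0,-25,0]}
    - {"slide":[0,-25,0]}
    - {"slide":[0,-25,0]}
    - {"slide":[0,-25,0]}
    - {"slide":[0,0,0]}
    - {"slide":[0,0,0]}

```text
invalid input
```

>>> jog_arm:
  increments:
    - {"slide":[0,0,0],"rotation":[0,0,6.9]}
    - {"slide":[0,0,0],"rotation":[0,0,6.9]}
    - {"slide":[20,-20,0],"rotation":[0,0,0]}
    - {"slide":[20,-20,0],"rotation":[0,0,0]}
    - {"slide":[20,-20,0],"rotation":[0,0,0]}
    - {"slide":[20,-20,0],"rotation":[0,0,0]}
    - {"slide":[20,-20,0],"rotation":[0,0,0]}
    - {"slide":[20,-20,0],"rotation":[0,0,0]}
    - {"slide":[20,-20,0],"rotation":[0,0,0]}
    - {"slide":[20,-20,0],"rotation":[0,0,0]}
    - {"slide":[20,-20,0],"rotation":[0,0,0]}
    - {"slide":[20,-20,0],"rotation":[0,0,0]}
    - {"slide":[20,-20,0],"rotation":[0,0,0]}
    - {"slide":[20,-20,0],"rotation":[0,0,0]}
    - {"slide":[20,-20,0],"rotation":[0,0,0]}
    - {"slide":[20,-20,0],"rotation":[0,0,0]}
  fingers: 1

```text
time: 3.38
tool_pos: [0.4299, -0.3258, 0.2315]
tool_rot: [0.0, 1.0, -0.0, 0.0]
contact_force: [0.5, -0.4, -0.7]
gripper_width: 0.998
```

>>> jog_arm:
  increments:
    - {"slide":[0,-25,0],"rotation":[0,0,0]}
    - {"slide":[0,-25,0],"rotation":[0,0,0]}
    - {"slide":[0,-25,0],"rotation":[0,0,0]}
    - {"slide":[0,-25,0],"rotation":[0,0,0]}
    - {"slide":[0,-25,0],"rotation":[0,0,0]}
    - {"slide":[0,-25,0],"rotation":[0,0,0]}
    - {"slide":[0,-25,0],"rotation":[0,0,0]}
    - {"slide":[0,-25,0],"rotation":[0,0,0]}
    - {"slide":[0,-25,0],"rotation":[0,0,0]}
    - {"slide":[0,-25,0],"rotation":[0,0,0]}
    - {"slide":[0,-25,0],"rotation":[0,0,0]}
    - {"slide":[0,-25,0],"rotation":[0,0,0]}
    - {"slide":[0,-25,0],"rotation":[0,0,0]}
    - {"slide":[0,-25,0],"rotation":[0,0,0]}
    - {"slide":[0,-25,0],"rotation":[0,0,0]}
    - {"slide":[0,-25,0],"rotation":[0,0,0]}
    - {"slide":[0,-25,0],"rotation":[0,0,0]}
    - {"slide":[0,-25,0],"rotation":[0,0,0]}
    - {"slide":[0,-25,0],"rotation":[0,0,0]}
    - {"slide":[7,-30,0],"rotation":[0,0,0]}

```text
time: 5.05
tool_pos: [0.4355, 0.179, 0.2316]
tool_rot: [0.0, 1.0, -0.0, 0.0]
contact_force: [-0.1, 0.8, -0.8]
gripper_width: 1.0
```

Run:
```python
from h import *
f=grab('wrist','w1');s=state();print(s['tool_pos'],s['tool_rot'],s['time'])
for p in ([.437,.181,.125],[.437,.181,0],[.468,.071,.014]): print(proj(f,p))
for r in place_of('flask','wrist')[:2]: print(r['score'],r['uv'],toz(f,r['uv'],0))
im=f['frame'].copy()
for z,rad in ((.125,.018),(0,.038)):
  for a in np.linspace(0,6.28,60):
    u=proj(f,[.437+rad*np.cos(a),.181+rad*np.sin(a),z]);cv2.circle(im,tuple(int(v) for v in u),1,(0,0,255),-1)
cv2.imwrite('pics/w1o.png',im)
```

```text
[0.43640197 0.18321805 0.23161461] [-2.07312100e-03  9.99996549e-01  1.48149922e-03  6.39927561e-04] 5.1
[256.8311432  190.76574755]
[257.49153223 158.84244868]
[358.61483755 133.28668802]
0.75 [258.6, 161.5] [0.43387338 0.17972143 0.        ]
0.45 [354.9, 131.9] [0.46776493 0.071121   0.        ]
```

View pics/w1o.png

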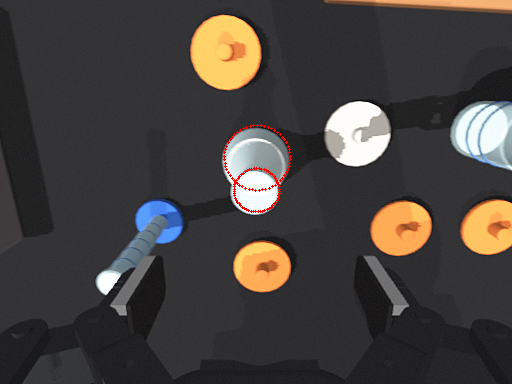

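The wrist view shows the flask at (257,175), matching the overlay. The white lid is at (357,133), and the orange decoys are clearly different. I'll descend on the flask neck.

>>> jog_arm:
  increments:
    - {"slide":[-1,-2,15],"rotation":[0,0,0]}
    - {"slide":[0,0,15],"rotation":[0,0,0]}
    - {"slide":[0,0,15],"rotation":[0,0,0]}
    - {"slide":[0,0,15],"rotation":[0,0,0]}
    - {"slide":[0,0,15],"rotation":[0,0,0]}
    - {"slide":[0,0,15],"rotation":[0,0,0]}
    - {"slide":[0,0,15],"rotation":[0,0,0]}
    - {"slide":[0,0,15],"rotation":[0,0,0]}
    - {"slide":[0,0,15],"rotation":[0,0,0]}
    - {"slide":[0,0,12],"rotation":[0,0,0]}
    - {"slide":[0,0,0],"rotation":[0,0,0]}
    - {"slide":[0,0,0],"rotation":[0,0,0]}
    - {"slide":[0,0,0],"rotation":[0,0,0]}

```text
time: 6.23
tool_pos: [0.4357, 0.18, 0.0852]
tool_rot: [-0.0, 1.0, -0.0, 0.001]
contact_force: [0.4, 0.1, 0.1]
gripper_width: 1.0
```

>>> jog_arm:
  increments:
    - {"slide":[0,0,0],"rotation":[0,0,0]}
    - {"slide":[0,0,0],"rotation":[0,0,0]}
    - {"slide":[0,0,0],"rotation":[0,0,0]}
    - {"slide":[0,0,0],"rotation":[0,0,0]}
    - {"slide":[0,0,0],"rotation":[0,0,0]}
    - {"slide":[0,0,0],"rotation":[0,0,0]}
    - {"slide":[0,0,0],"rotation":[0,0,0]}
    - {"slide":[0,0,0],"rotation":[0,0,0]}
    - {"slide":[0,0,0],"rotation":[0,0,0]}
    - {"slide":[0,0,0],"rotation":[0,0,0]}
  fingers: 0

```text
time: 7.07
tool_pos: [0.4357, 0.1803, 0.0851]
tool_rot: [-0.0, 1.0, -0.0, 0.001]
contact_force: [-0.5, 2.0, 5.8]
gripper_width: 0.379
```

>>> jog_arm:
  increments:
    - {"slide":[0,0,-5],"rotation":[0,0,0]}
    - {"slide":[0,0,-10],"rotation":[0,0,0]}
    - {"slide":[0,0,-15],"rotation":[0,0,0]}
    - {"slide":[0,0,-20],"rotation":[0,0,0]}
    - {"slide":[0,0,-20],"rotation":[0,0,0]}
    - {"slide":[0,0,-20],"rotation":[0,0,0]}
    - {"slide":[0,0,-20],"rotation":[0,0,0]}
    - {"slide":[0,0,-10],"rotation":[0,0,0]}
    - {"slide":[0,0,0],"rotation":[0,0,0]}
    - {"slide":[0,0,0],"rotation":[0,0,0]}

```text
time: 7.9
tool_pos: [0.435, 0.18, 0.2042]
tool_rot: [0.0, 1.0, -0.0, 0.0]
contact_force: [-0.4, 0.1, -0.9]
gripper_width: 0.377
```

Run:
```python
from h import *
f=grab('side','s2');s=state();print(s['tool_pos'],s['time'],s['contact_force'],s['gripper_width'])
f=grab('scene','c2')
a=cv2.imread('pics/s2.png');b=f['frame']
cv2.imwrite('pics/m2.png',cv2.resize(np.hstack([a,b]),(800,300)))
```

```text
[0.43441192 0.17982399 0.20307224] 7.95 [-0.13145452  0.87540886 -1.30668621] 0.37634850150336363
```

View pics/m2.png

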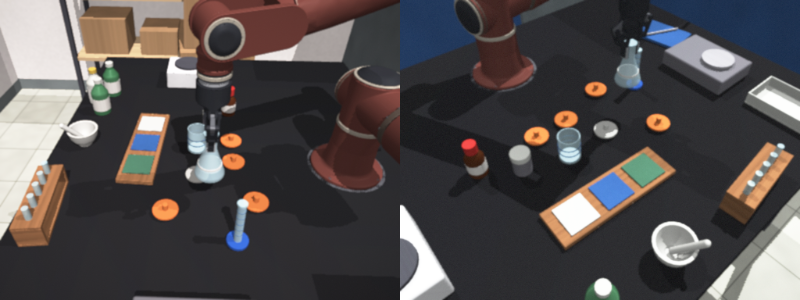

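The flask is held upright, at side-view pixel (210,165). Carrying it to the white tile.

>>> jog_arm:
  increments:
    - {"slide":[5,10,0],"rotation":[0,0,0]}
    - {"slide":[11,20,0],"rotation":[0,0,0]}
    - {"slide":[12,20,0],"rotation":[0,0,0]}
    - {"slide":[11,20,0],"rotation":[0,0,0]}
    - {"slide":[11,20,0],"rotation":[0,0,0]}
    - {"slide":[12,20,0],"rotation":[0,0,0]}
    - {"slide":[11,20,0],"rotation":[0,0,0]}
    - {"slide":[11,20,0],"rotation":[0,0,0]}
    - {"slide":[12,20,0],"rotation":[0,0,0]}
    - {"slide":[11,20,0],"rotation":[0,0,0]}
    - {"slide":[11,20,0],"rotation":[0,0,0]}
    - {"slide":[12,20,0],"rotation":[0,0,0]}
    - {"slide":[11,20,0],"rotation":[0,0,0]}
    - {"slide":[11,20,0],"rotation":[0,0,0]}
    - {"slide":[12,20,0],"rotation":[0,0,0]}
    - {"slide":[11,20,0],"rotation":[0,0,0]}
    - {"slide":[11,20,0],"rotation":[0,0,0]}
    - {"slide":[12,20,0],"rotation":[0,0,0]}
    - {"slide":[5,9,0],"rotation":[0,0,0]}
    - {"slide":[0,0,0],"rotation":[0,0,0]}

```text
time: 9.67
tool_pos: [0.6379, -0.1812, 0.2026]
tool_rot: [-0.0, 1.0, -0.001, -0.001]
contact_force: [-0.1, -0.1, -1.7]
gripper_width: 0.381
```

>>> jog_arm:
  increments:
    - {"slide":[0,0,0],"rotation":[0,0,0]}
    - {"slide":[0,0,15],"rotation":[0,0,0]}
    - {"slide":[0,0,15],"rotation":[0,0,0]}
    - {"slide":[0,0,15],"rotation":[0,0,0]}
    - {"slide":[0,0,15],"rotation":[0,0,0]}
    - {"slide":[0,0,10],"rotation":[0,0,0]}
    - {"slide":[0,0,0],"rotation":[0,0,0]}
    - {"slide":[0,0,0],"rotation":[0,0,0]}

```text
time: 10.33
tool_pos: [0.6373, -0.1785, 0.1327]
tool_rot: [-0.0, 1.0, 0.0, -0.001]
contact_force: [0.4, -0.4, -0.1]
gripper_width: 0.381
```

```bash
cat >> h.py <<'E'
def outline(th,xyz,n,pad=70,crop=True):
    f=optics.grab_frame(n);im=cv2.resize(f['frame'],None,fx=S,fy=S,interpolation=cv2.INTER_CUBIC)
    c=cv2.findContours(render(f,th,xyz),cv2.RETR_EXTERNAL,cv2.CHAIN_APPROX_NONE)[0]
    cv2.drawContours(im,c,-1,(0,0,255),1)
    u=(proj(f,[xyz[0],xyz[1],xyz[2]+.03])*S).astype(int);h=70*S//2*2
    x=min(max(0,u[0]-200),512*S-400);y=min(max(0,u[1]-250),384*S-500)
    return im[y:y+500,x:x+400]
def both(th,xyz,name): cv2.imwrite('pics/%s.png'%name,np.hstack([outline(th,xyz,n) for n in('scene','side')]))
E
python3 - <<'E'
from h import *
s=state();print(s['tool_pos'],s['time'],s['contact_force'])
p=s['tool_pos'];both('flask',[p[0],p[1],p[2]-.085],'m3')
E
```

```text
[ 0.6373343  -0.17848357  0.13272789] 10.3333 [ 0.41947857 -0.42107679 -0.11013329]
```

View pics/m3.png

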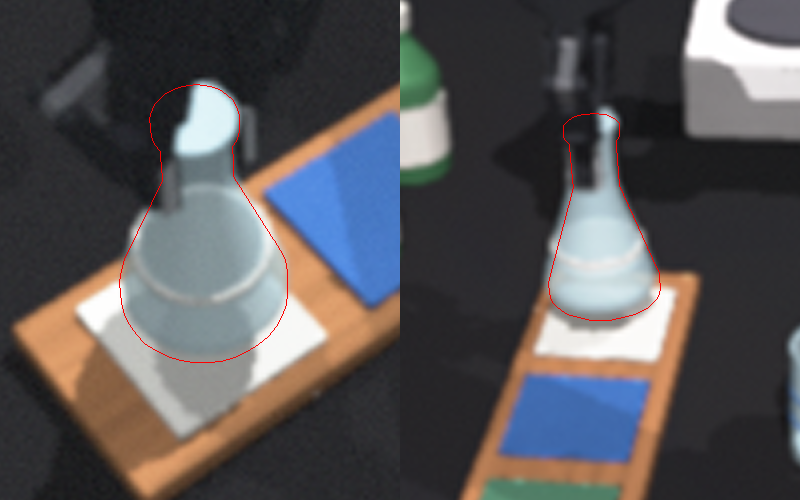

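The held flask matches the model within 2–3 mm in both views. Lowering the last 27 mm.

>>> jog_arm:
  increments:
    - {"slide":[0,0,6],"rotation":[0,0,0]}
    - {"slide":[0,0,6],"rotation":[0,0,0]}
    - {"slide":[0,0,5],"rotation":[0,0,0]}
    - {"slide":[0,0,4],"rotation":[0,0,0]}
    - {"slide":[0,0,3],"rotation":[0,0,0]}
    - {"slide":[0,0,2],"rotation":[0,0,0]}
    - {"slide":[0,0,1],"rotation":[0,0,0]}
    - {"slide":[0,0,0],"rotation":[0,0,0]}
    - {"slide":[0,0,0],"rotation":[0,0,0]}
    - {"slide":[0,0,0],"rotation":[0,0,0]}

```text
time: 11.27
tool_pos: [0.6383, -0.1791, 0.1077]
tool_rot: [0.0, 1.0, -0.0, 0.0]
contact_force: [0.3, -0.5, -0.1]
gripper_width: 0.38
```

>>> jog_arm:
  increments:
    - {"slide":[0,0,1],"rotation":[0,0,0]}
    - {"slide":[0,0,1],"rotation":[0,0,0]}
    - {"slide":[0,0,0],"rotation":[0,0,0]}
    - {"slide":[0,0,0],"rotation":[0,0,0]}

```text
time: 11.6
tool_pos: [0.6381, -0.179, 0.1053]
tool_rot: [-0.0, 1.0, -0.0, -0.0]
contact_force: [0.3, -0.5, -0.7]
gripper_width: 0.377
```

>>> jog_arm:
  increments:
    - {"slide":[0,0,1],"rotation":[0,0,0]}
    - {"slide":[0,0,0],"rotation":[0,0,0]}
    - {"slide":[0,0,0],"rotation":[0,0,0]}

```text
time: 11.85
tool_pos: [0.6386, -0.179, 0.1052]
tool_rot: [0.0, 1.0, 0.0, 0.001]
contact_force: [-1.0, 1.4, 3.2]
gripper_width: 0.376
```

Contact felt at the expected height. Releasing and lifting clear.

>>> jog_arm:
  increments:
    - {"slide":[0,0,0],"rotation":[0,0,0]}
    - {"slide":[0,0,0],"rotation":[0,0,0]}
    - {"slide":[0,0,0],"rotation":[0,0,0]}
    - {"slide":[0,0,0],"rotation":[0,0,0]}
    - {"slide":[0,0,0],"rotation":[0,0,0]}
    - {"slide":[0,0,0],"rotation":[0,0,0]}
    - {"slide":[0,0,0],"rotation":[0,0,0]}
    - {"slide":[0,0,-10],"rotation":[0,0,0]}
    - {"slide":[0,0,-20],"rotation":[0,0,0]}
    - {"slide":[0,0,-20],"rotation":[0,0,0]}
    - {"slide":[0,0,-20],"rotation":[0,0,0]}
    - {"slide":[0,0,-20],"rotation":[0,0,0]}
  fingers: 1

```text
time: 12.85
tool_pos: [0.6382, -0.179, 0.1962]
tool_rot: [0.0, 1.0, -0.0, 0.0]
contact_force: [0.1, 0.3, 0.3]
gripper_width: 1.0
```

Run:
```python
from h import *
s=state();print(s['tool_pos'],s['time'],s['gripper_width'])
both('flask',[.638,-.179,.02],'m4')
fm=[(grab(n),silhouettes('flask',n)[0]['mask']) for n in('scene','side')]
print(fit('flask',fm,[.638,-.179],.02))
```

```text
[ 0.6381593  -0.17901154  0.19618614] 12.85 1.0001702919829432
(array([ 0.63806595, -0.17700621]), np.float64(0.8888496779562689))
```

View pics/m4.png

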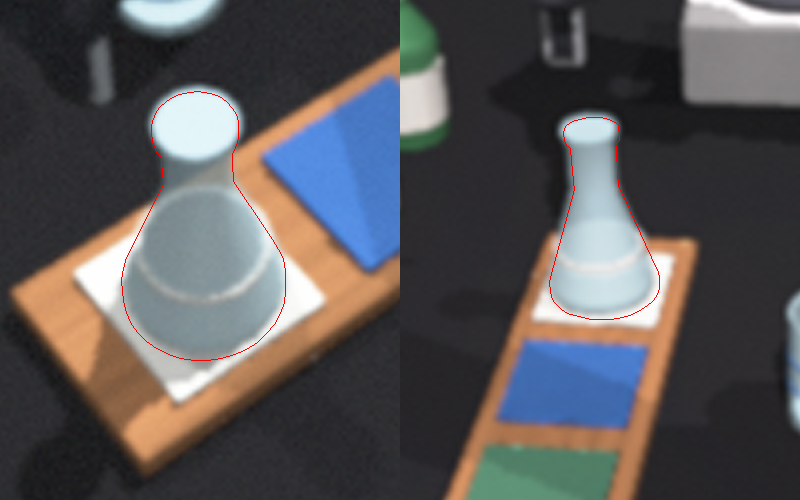

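The flask stands centred on the white tile, on the outline in both views. Next is the beaker.

>>> jog_arm:
  increments:
    - {"slide":[-15,-10,0],"rotation":[0,0,0]}
    - {"slide":[-15,-10,0],"rotation":[0,0,0]}
    - {"slide":[-15,-10,0],"rotation":[0,0,0]}
    - {"slide":[-15,-10,0],"rotation":[0,0,0]}
    - {"slide":[-15,-10,0],"rotation":[0,0,0]}
    - {"slide":[-15,-10,0],"rotation":[0,0,0]}
    - {"slide":[-15,-10,0],"rotation":[0,0,0]}
    - {"slide":[-15,-10,0],"rotation":[0,0,0]}
    - {"slide":[-15,-10,0],"rotation":[0,0,0]}
    - {"slide":[-15,-10,0],"rotation":[0,0,0]}
    - {"slide":[-15,-10,0],"rotation":[0,0,0]}
    - {"slide":[0,0,0],"rotation":[0,0,0]}
    - {"slide":[0,0,0],"rotation":[0,0,0]}

```text
time: 14.23
tool_pos: [0.4723, -0.0686, 0.1929]
tool_rot: [-0.0, 1.0, 0.0, -0.001]
contact_force: [0.1, -0.4, -0.5]
gripper_width: 1.001
```

```bash
cat >> h.py <<'E'
def wover(circs,name):
    f=grab('wrist');im=f['frame'].copy()
    for x,y,z,rad in circs:
        for a in np.linspace(0,6.28,60):
            u=proj(f,[x+rad*np.cos(a),y+rad*np.sin(a),z]);cv2.circle(im,tuple(int(v) for v in u),1,(0,0,255),-1)
    cv2.imwrite('pics/%s.png'%name,im);return f
E
python3 - <<'E'
from h import *
s=state();print(s['tool_pos'],s['time'])
f=wover([(.473,-.069,.08,.031),(.473,-.069,0,.031)],'w5')
E
```

```text
[ 0.47227473 -0.06858001  0.19293975] 14.2333
```

View pics/w5.png

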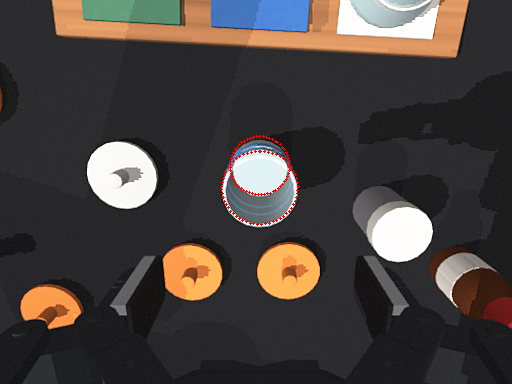

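The beaker matches the overlay at (260,185), and the jar at (390,225) is clear of the fingers. Descending.

>>> jog_arm:
  increments:
    - {"slide":[0,0,15],"rotation":[0,0,0]}
    - {"slide":[0,0,15],"rotation":[0,0,0]}
    - {"slide":[0,0,15],"rotation":[0,0,0]}
    - {"slide":[0,0,15],"rotation":[0,0,0]}
    - {"slide":[0,0,15],"rotation":[0,0,0]}
    - {"slide":[0,0,15],"rotation":[0,0,0]}
    - {"slide":[0,0,15],"rotation":[0,0,0]}
    - {"slide":[0,0,15],"rotation":[0,0,0]}
    - {"slide":[0,0,15],"rotation":[0,0,0]}
    - {"slide":[0,0,15],"rotation":[0,0,0]}
    - {"slide":[0,0,10],"rotation":[0,0,0]}
    - {"slide":[0,0,5],"rotation":[0,0,0]}
    - {"slide":[0,0,0],"rotation":[0,0,0]}
    - {"slide":[0,0,0],"rotation":[0,0,0]}
    - {"slide":[0,0,0],"rotation":[0,0,0]}

```text
time: 15.53
tool_pos: [0.474, -0.0693, 0.0302]
tool_rot: [0.0, 1.0, -0.0, 0.001]
contact_force: [0.1, 0.2, 0.7]
gripper_width: 1.002
```

>>> jog_arm:
  increments:
    - {"slide":[0,0,0],"rotation":[0,0,0]}
    - {"slide":[0,0,0],"rotation":[0,0,0]}
    - {"slide":[0,0,0],"rotation":[0,0,0]}
    - {"slide":[0,0,0],"rotation":[0,0,0]}
    - {"slide":[0,0,0],"rotation":[0,0,0]}
    - {"slide":[0,0,0],"rotation":[0,0,0]}
    - {"slide":[0,0,0],"rotation":[0,0,0]}
    - {"slide":[0,0,0],"rotation":[0,0,0]}
  fingers: 0

```text
time: 16.2
tool_pos: [0.4743, -0.0693, 0.0307]
tool_rot: [0.0, 1.0, 0.0, 0.001]
contact_force: [0.1, 1.0, 6.3]
gripper_width: 0.723
```

>>> jog_arm:
  increments:
    - {"slide":[0,0,-5],"rotation":[0,0,0]}
    - {"slide":[0,0,-10],"rotation":[0,0,0]}
    - {"slide":[0,0,-15],"rotation":[0,0,0]}
    - {"slide":[0,0,-15],"rotation":[0,0,0]}
    - {"slide":[0,0,-15],"rotation":[0,0,0]}
    - {"slide":[0,0,-15],"rotation":[0,0,0]}
    - {"slide":[0,0,-5],"rotation":[0,0,0]}
    - {"slide":[0,0,0],"rotation":[0,0,0]}
    - {"slide":[8,-5,0],"rotation":[0,0,0]}
    - {"slide":[16,-10,0],"rotation":[0,0,0]}
    - {"slide":[16,-10,0],"rotation":[0,0,0]}
    - {"slide":[16,-10,0],"rotation":[0,0,0]}
    - {"slide":[16,-10,0],"rotation":[0,0,0]}
    - {"slide":[16,-10,0],"rotation":[0,0,0]}
    - {"slide":[16,-10,0],"rotation":[0,0,0]}
    - {"slide":[16,-10,0],"rotation":[0,0,0]}
    - {"slide":[16,-10,0],"rotation":[0,0,0]}
    - {"slide":[16,-10,0],"rotation":[0,0,0]}
    - {"slide":[16,-9,0],"rotation":[0,0,0]}
    - {"slide":[8,-5,0],"rotation":[0,0,0]}

```text
time: 17.87
tool_pos: [0.6498, 0.0415, 0.1072]
tool_rot: [-0.0, 1.0, 0.0, -0.001]
contact_force: [0.8, 0.5, -1.1]
gripper_width: 0.722
```

>>> jog_arm:
  increments:
    - {"slide":[0,0,0],"rotation":[0,0,0]}
    - {"slide":[0,0,0],"rotation":[0,0,0]}
    - {"slide":[0,0,10],"rotation":[0,0,0]}
    - {"slide":[0,0,10],"rotation":[0,0,0]}
    - {"slide":[0,0,10],"rotation":[0,0,0]}
    - {"slide":[0,0,5],"rotation":[0,0,0]}
    - {"slide":[0,0,0],"rotation":[0,0,0]}
    - {"slide":[0,0,0],"rotation":[0,0,0]}

```text
time: 18.53
tool_pos: [0.6484, 0.0399, 0.0734]
tool_rot: [-0.0, 1.0, -0.0, -0.001]
contact_force: [1.1, -0.5, -0.4]
gripper_width: 0.723
```

Run:
```python
from h import *
s=state();p=s['tool_pos'];print(p,s['time'],s['contact_force'],s['gripper_width'])
both('beaker',[p[0]-.0005,p[1],p[2]-.0305],'m6')
```

```text
[0.64836439 0.03986708 0.07335505] 18.5333 [ 1.07601424 -0.47546594 -0.40835809] 0.7227217006278334
```

View pics/m6.png

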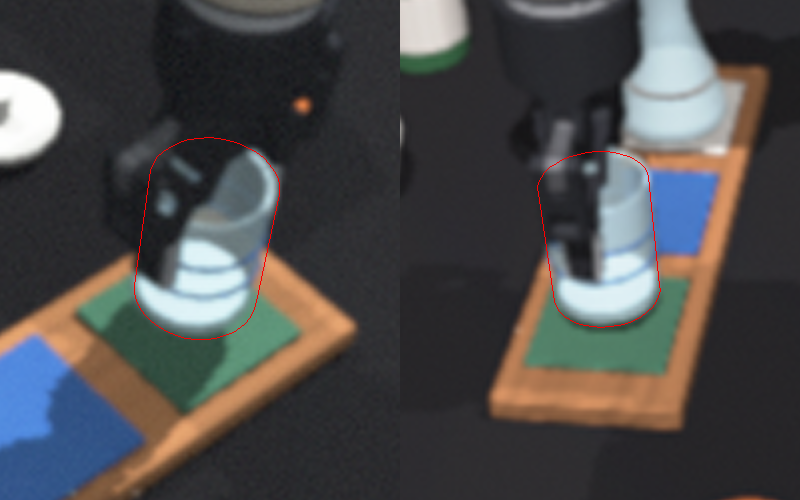

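The beaker is held upright over the green tile. Lowering about 22 mm.

>>> jog_arm:
  increments:
    - {"slide":[0,0,6],"rotation":[0,0,0]}
    - {"slide":[0,0,5],"rotation":[0,0,0]}
    - {"slide":[0,0,4],"rotation":[0,0,0]}
    - {"slide":[0,0,3],"rotation":[0,0,0]}
    - {"slide":[0,0,2],"rotation":[0,0,0]}
    - {"slide":[0,0,1],"rotation":[0,0,0]}
    - {"slide":[0,0,1],"rotation":[0,0,0]}
    - {"slide":[0,0,0],"rotation":[0,0,0]}
    - {"slide":[0,0,0],"rotation":[0,0,0]}
    - {"slide":[0,0,0],"rotation":[0,0,0]}

```text
time: 19.47
tool_pos: [0.6493, 0.04, 0.0526]
tool_rot: [-0.0, 1.0, -0.0, 0.0]
contact_force: [-0.6, -0.1, -0.7]
gripper_width: 0.721
```

>>> jog_arm:
  increments:
    - {"slide":[0,0,1],"rotation":[0,0,0]}
    - {"slide":[0,0,0],"rotation":[0,0,0]}
    - {"slide":[0,0,0],"rotation":[0,0,0]}

```text
time: 19.72
tool_pos: [0.649, 0.0401, 0.0513]
tool_rot: [0.0, 1.0, -0.0, -0.0]
contact_force: [-0.6, 0.8, -1.4]
gripper_width: 0.721
```

>>> jog_arm:
  increments:
    - {"slide":[0,0,1],"rotation":[0,0,0]}
    - {"slide":[0,0,0],"rotation":[0,0,0]}
    - {"slide":[0,0,0],"rotation":[0,0,0]}

```text
time: 19.97
tool_pos: [0.6493, 0.04, 0.0508]
tool_rot: [0.0, 1.0, -0.0, 0.0]
contact_force: [-0.7, 0.6, 1.7]
gripper_width: 0.724
```

>>> jog_arm:
  increments:
    - {"slide":[0,0,0.6],"rotation":[0,0,0]}
    - {"slide":[0,0,0],"rotation":[0,0,0]}
    - {"slide":[0,0,0],"rotation":[0,0,0]}

```text
time: 20.22
tool_pos: [0.6493, 0.04, 0.0508]
tool_rot: [0.0, 1.0, -0.0, 0.0]
contact_force: [-3.4, 0.4, 4.3]
gripper_width: 0.717
```

Contact. Releasing and rising.

>>> jog_arm:
  increments:
    - {"slide":[0,0,0],"rotation":[0,0,0]}
    - {"slide":[0,0,0],"rotation":[0,0,0]}
    - {"slide":[0,0,0],"rotation":[0,0,0]}
    - {"slide":[0,0,0],"rotation":[0,0,0]}
    - {"slide":[0,0,0],"rotation":[0,0,0]}
    - {"slide":[0,0,0],"rotation":[0,0,0]}
    - {"slide":[0,0,-5],"rotation":[0,0,0]}
    - {"slide":[0,0,-15],"rotation":[0,0,0]}
    - {"slide":[0,0,-20],"rotation":[0,0,0]}
    - {"slide":[0,0,-20],"rotation":[0,0,0]}
    - {"slide":[0,0,-20],"rotation":[0,0,0]}
    - {"slide":[0,0,-20],"rotation":[0,0,0]}
    - {"slide":[0,0,-20],"rotation":[0,0,0]}
    - {"slide":[0,0,-20],"rotation":[0,0,0]}
    - {"slide":[0,0,-10],"rotation":[0,0,0]}
    - {"slide":[0,0,0],"rotation":[0,0,0]}
  fingers: 1

```text
time: 21.55
tool_pos: [0.6511, 0.04, 0.2048]
tool_rot: [0.0, 1.0, -0.0, 0.004]
contact_force: [0.2, -0.7, 1.0]
gripper_width: 1.002
```

Run:
```python
from h import *
s=state();print(s['tool_pos'],s['time'],s['gripper_width'])
both('beaker',[.649,.04,.02],'m7')
fm=[(grab(n),silhouettes('beaker',n)[0]['mask']) for n in('scene','side')]
print(fit('beaker',fm,[.649,.04],.02),fit('beaker',fm[:1],[.649,.04],.02),fit('beaker',fm[1:],[.649,.04],.02))
```

```text
[0.65110073 0.03995328 0.20479059] 21.55 1.0023446887131018
(array([0.6481175, 0.0390176]), np.float64(0.9425906800918316)) (array([0.64562607, 0.04046331]), np.float64(0.9631451752114621)) (array([0.64964362, 0.03803238]), np.float64(0.96564515208583))
```

View pics/m7.png

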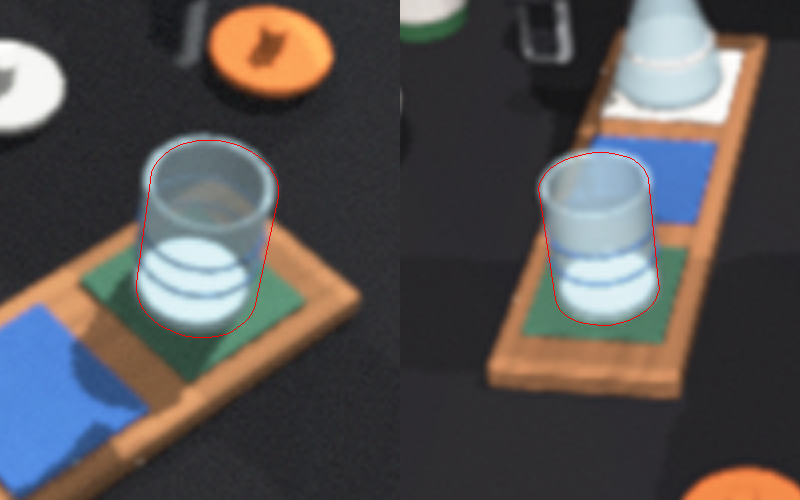

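The beaker is centred on green. Next is the bottle.

>>> jog_arm:
  increments:
    - {"slide":[-8,9,0],"rotation":[0,0,0]}
    - {"slide":[-17,19,0],"rotation":[0,0,0]}
    - {"slide":[-17,19,0],"rotation":[0,0,0]}
    - {"slide":[-17,20,0],"rotation":[0,0,0]}
    - {"slide":[-17,20,0],"rotation":[0,0,0]}
    - {"slide":[-17,20,0],"rotation":[0,0,0]}
    - {"slide":[-17,20,0],"rotation":[0,0,0]}
    - {"slide":[-17,20,0],"rotation":[0,0,0]}
    - {"slide":[-17,20,0],"rotation":[0,0,0]}
    - {"slide":[-17,20,0],"rotation":[0,0,0]}
    - {"slide":[-17,20,0],"rotation":[0,0,0]}
    - {"slide":[-17,20,0],"rotation":[0,0,0]}
    - {"slide":[-17,20,0],"rotation":[0,0,0]}
    - {"slide":[-17,20,0],"rotation":[0,0,0]}
    - {"slide":[-17,20,0],"rotation":[0,0,0]}
    - {"slide":[-17,19,0],"rotation":[0,0,0]}
    - {"slide":[-17,15,0],"rotation":[0,0,0]}
    - {"slide":[-12,10,0],"rotation":[0,0,0]}
    - {"slide":[0,0,0],"rotation":[0,0,0]}
    - {"slide":[0,0,0],"rotation":[0,0,0]}

```text
time: 23.52
tool_pos: [0.3562, -0.2911, 0.1991]
tool_rot: [-0.0, 1.0, -0.001, -0.0]
contact_force: [0.3, -0.4, -0.2]
gripper_width: 0.997
```

Run:
```python
from h import *
s=state();print(s['tool_pos'],s['time'])
f=wover([(.358,-.291,.11,.017),(.358,-.291,0,.026)],'w8')
```

```text
[ 0.35615161 -0.29108916  0.19912975] 23.5167
```

View pics/w8.png

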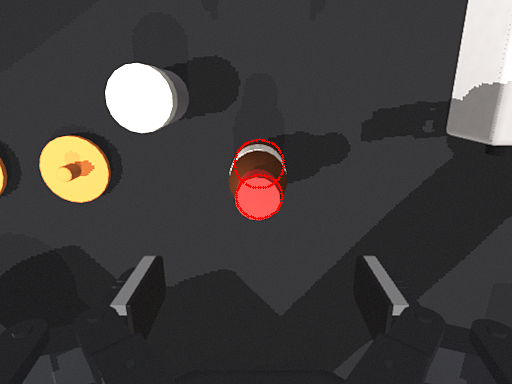

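The bottle's red cap at (259,195) lies on the overlay, and the jar at (140,98) is clear. Descending.

>>> jog_arm:
  increments:
    - {"slide":[0,0,15],"rotation":[0,0,0]}
    - {"slide":[0,0,15],"rotation":[0,0,0]}
    - {"slide":[0,0,15],"rotation":[0,0,0]}
    - {"slide":[0,0,15],"rotation":[0,0,0]}
    - {"slide":[0,0,15],"rotation":[0,0,0]}
    - {"slide":[0,0,15],"rotation":[0,0,0]}
    - {"slide":[0,0,15],"rotation":[0,0,0]}
    - {"slide":[0,0,12],"rotation":[0,0,0]}
    - {"slide":[0,0,0],"rotation":[0,0,0]}
    - {"slide":[0,0,0],"rotation":[0,0,0]}
    - {"slide":[0,0,0],"rotation":[0,0,0]}

```text
time: 24.48
tool_pos: [0.3577, -0.2912, 0.0835]
tool_rot: [0.0, 1.0, 0.0, 0.0]
contact_force: [1.3, -0.2, 0.1]
gripper_width: 0.997
```

>>> jog_arm:
  increments:
    - {"slide":[0,0,0],"rotation":[0,0,0]}
    - {"slide":[0,0,0],"rotation":[0,0,0]}
    - {"slide":[0,0,0],"rotation":[0,0,0]}
    - {"slide":[0,0,0],"rotation":[0,0,0]}
    - {"slide":[0,0,0],"rotation":[0,0,0]}
    - {"slide":[0,0,0],"rotation":[0,0,0]}
    - {"slide":[0,0,0],"rotation":[0,0,0]}
    - {"slide":[0,0,0],"rotation":[0,0,0]}
    - {"slide":[0,0,0],"rotation":[0,0,0]}
  fingers: 0

```text
time: 25.23
tool_pos: [0.3574, -0.2911, 0.0834]
tool_rot: [0.0, 1.0, -0.0, 0.0]
contact_force: [0.6, 2.0, 4.8]
gripper_width: 0.378
```

>>> jog_arm:
  increments:
    - {"slide":[0,0,-5],"rotation":[0,0,0]}
    - {"slide":[0,0,-10],"rotation":[0,0,0]}
    - {"slide":[0,0,-20],"rotation":[0,0,0]}
    - {"slide":[0,0,-20],"rotation":[0,0,0]}
    - {"slide":[0,0,-20],"rotation":[0,0,0]}
    - {"slide":[0,0,-20],"rotation":[0,0,0]}
    - {"slide":[0,0,-15],"rotation":[0,0,0]}
    - {"slide":[0,0,0],"rotation":[0,0,0]}
    - {"slide":[0,0,0],"rotation":[0,0,0]}

```text
time: 25.98
tool_pos: [0.3573, -0.2914, 0.1936]
tool_rot: [0.001, 1.0, -0.0, 0.001]
contact_force: [-0.3, -1.9, -2.9]
gripper_width: 0.374
```

Run:
```python
from h import *
s=state();p=s['tool_pos'];print(p,s['time'],s['contact_force'],s['gripper_width'])
both('bottle',[p[0],p[1],p[2]-.0834],'m9')
```

```text
[ 0.35731004 -0.29136027  0.19355112] 25.9833 [-0.25444291 -1.85216682 -2.91075668] 0.3738650721664685
```

View pics/m9.png

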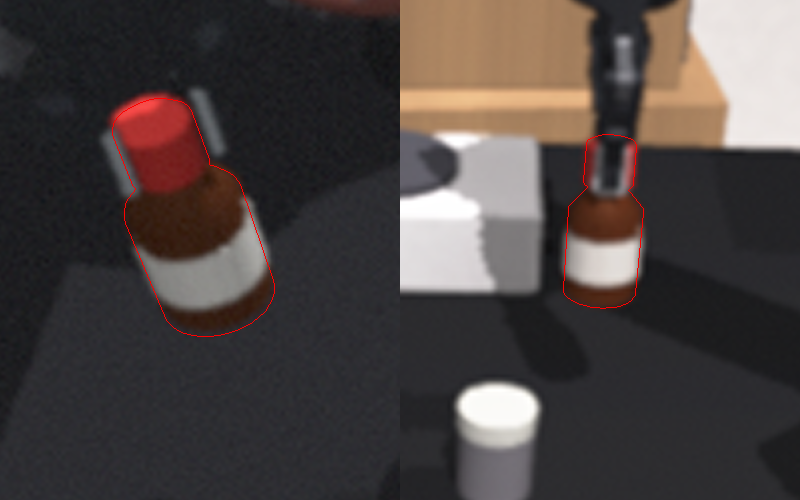

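The bottle is held by the cap, upright and matching the model. Carrying it to blue, approaching along x between its neighbours.

>>> jog_arm:
  increments:
    - {"slide":[5,-9,0],"rotation":[0,0,0]}
    - {"slide":[11,-17,0],"rotation":[0,0,0]}
    - {"slide":[11,-17,0],"rotation":[0,0,0]}
    - {"slide":[11,-17,0],"rotation":[0,0,0]}
    - {"slide":[11,-17,0],"rotation":[0,0,0]}
    - {"slide":[11,-17,0],"rotation":[0,0,0]}
    - {"slide":[11,-17,0],"rotation":[0,0,0]}
    - {"slide":[11,-17,0],"rotation":[0,0,0]}
    - {"slide":[11,-17,0],"rotation":[0,0,0]}
    - {"slide":[11,-17,0],"rotation":[0,0,0]}
    - {"slide":[11,-17,0],"rotation":[0,0,0]}
    - {"slide":[11,-17,0],"rotation":[0,0,0]}
    - {"slide":[11,-17,0],"rotation":[0,0,0]}
    - {"slide":[17,-8,0],"rotation":[0,0,0]}
    - {"slide":[20,0,0],"rotation":[0,0,0]}
    - {"slide":[20,0,0],"rotation":[0,0,0]}
    - {"slide":[20,0,0],"rotation":[0,0,0]}
    - {"slide":[20,0,0],"rotation":[0,0,0]}
    - {"slide":[20,0,0],"rotation":[0,0,0]}
    - {"slide":[20,0,0],"rotation":[0,0,0]}

```text
time: 27.75
tool_pos: [0.6312, -0.0688, 0.1906]
tool_rot: [-0.001, 1.0, 0.0, -0.002]
contact_force: [-0.1, -0.1, -1.3]
gripper_width: 0.377
```

>>> jog_arm:
  increments:
    - {"slide":[12,0,0],"rotation":[0,0,0]}
    - {"slide":[0,0,0],"rotation":[0,0,0]}
    - {"slide":[0,0,0],"rotation":[0,0,0]}
    - {"slide":[0,0,15],"rotation":[0,0,0]}
    - {"slide":[0,0,15],"rotation":[0,0,0]}
    - {"slide":[0,0,15],"rotation":[0,0,0]}
    - {"slide":[0,0,10],"rotation":[0,0,0]}
    - {"slide":[0,0,5],"rotation":[0,0,0]}
    - {"slide":[0,0,0],"rotation":[0,0,0]}
    - {"slide":[0,0,0],"rotation":[0,0,0]}

```text
time: 28.58
tool_pos: [0.6428, -0.07, 0.1322]
tool_rot: [-0.0, 1.0, -0.0, -0.0]
contact_force: [-0.5, -0.6, -1.2]
gripper_width: 0.385
```

Run:
```python
from h import *
s=state();p=s['tool_pos'];print(p,s['time'],s['contact_force'],s['gripper_width'])
both('bottle',[p[0],p[1],p[2]-.0834],'m10')
```

```text
[ 0.64281454 -0.06998833  0.1322376 ] 28.5833 [-0.47991987 -0.60616913 -1.22046943] 0.3850601493826501
```

View pics/m10.png

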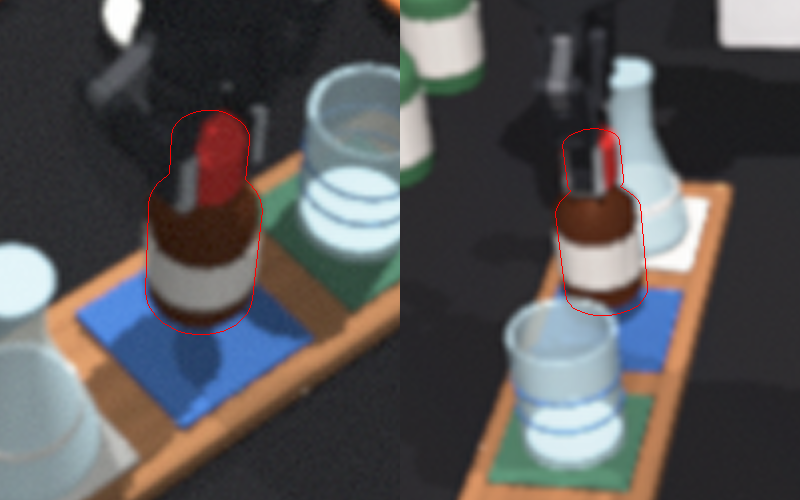

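>>> jog_arm:
  increments:
    - {"slide":[0,0,7],"rotation":[0,0,0]}
    - {"slide":[0,0,7],"rotation":[0,0,0]}
    - {"slide":[0,0,5],"rotation":[0,0,0]}
    - {"slide":[0,0,4],"rotation":[0,0,0]}
    - {"slide":[0,0,2],"rotation":[0,0,0]}
    - {"slide":[0,0,1],"rotation":[0,0,0]}
    - {"slide":[0,0,1],"rotation":[0,0,0]}
    - {"slide":[0,0,0],"rotation":[0,0,0]}
    - {"slide":[0,0,0],"rotation":[0,0,0]}
    - {"slide":[0,0,0],"rotation":[0,0,0]}

```text
time: 29.52
tool_pos: [0.6433, -0.07, 0.1061]
tool_rot: [0.0, 1.0, -0.0, 0.0]
contact_force: [-0.6, -1.1, -1.2]
gripper_width: 0.383
```

>>> jog_arm:
  increments:
    - {"slide":[0,0,1],"rotation":[0,0,0]}
    - {"slide":[0,0,0],"rotation":[0,0,0]}
    - {"slide":[0,0,0],"rotation":[0,0,0]}

```text
time: 29.77
tool_pos: [0.6431, -0.07, 0.1047]
tool_rot: [0.0, 1.0, -0.0, -0.0]
contact_force: [-0.5, 0.4, -2.1]
gripper_width: 0.378
```

>>> jog_arm:
  increments:
    - {"slide":[0,0,1],"rotation":[0,0,0]}
    - {"slide":[0,0,0],"rotation":[0,0,0]}
    - {"slide":[0,0,0],"rotation":[0,0,0]}

```text
time: 30.02
tool_pos: [0.643, -0.07, 0.1036]
tool_rot: [-0.0, 1.0, -0.0, -0.0]
contact_force: [0.2, 0.7, -0.9]
gripper_width: 0.377
```

>>> jog_arm:
  increments:
    - {"slide":[0,0,0.7],"rotation":[0,0,0]}
    - {"slide":[0,0,0],"rotation":[0,0,0]}
    - {"slide":[0,0,0],"rotation":[0,0,0]}

```text
time: 30.27
tool_pos: [0.6433, -0.07, 0.1034]
tool_rot: [0.0, 1.0, -0.0, 0.0]
contact_force: [-0.6, 0.0, 0.8]
gripper_width: 0.376
```

>>> jog_arm:
  increments:
    - {"slide":[0,0,0],"rotation":[0,0,0]}
    - {"slide":[0,0,0],"rotation":[0,0,0]}
    - {"slide":[0,0,0],"rotation":[0,0,0]}
    - {"slide":[0,0,0],"rotation":[0,0,0]}
    - {"slide":[0,0,0],"rotation":[0,0,0]}
    - {"slide":[0,0,0],"rotation":[0,0,0]}
    - {"slide":[0,0,-5],"rotation":[0,0,0]}
    - {"slide":[0,0,-15],"rotation":[0,0,0]}
    - {"slide":[0,0,-20],"rotation":[0,0,0]}
    - {"slide":[0,0,-20],"rotation":[0,0,0]}
    - {"slide":[0,0,-20],"rotation":[0,0,0]}
    - {"slide":[0,0,-20],"rotation":[0,0,0]}
    - {"slide":[0,0,0],"rotation":[0,0,0]}
  fingers: 0.75

```text
time: 31.35
tool_pos: [0.646, -0.0706, 0.2106]
tool_rot: [0.001, 1.0, 0.0, 0.005]
contact_force: [0.7, -1.5, 1.0]
gripper_width: 0.753
```

Run:
```python
from h import *
s=state();p=s['tool_pos'];print(p,s['time'],s['contact_force'],s['gripper_width'])
both('bottle',[.643,-.07,.02],'m11')
f=grab('scene');fm=[(f,silhouettes('bottle','scene')[0]['mask'])];print(fit('bottle',fm,[.643,-.07],.02))
```

```text
[ 0.64601355 -0.07061095  0.21063839] 31.35 [ 0.71978614 -1.46699331  0.97785767] 0.7533578361449841
(array([ 0.64171488, -0.06717484]), np.float64(0.9600438968424203))
```

View pics/m11.png

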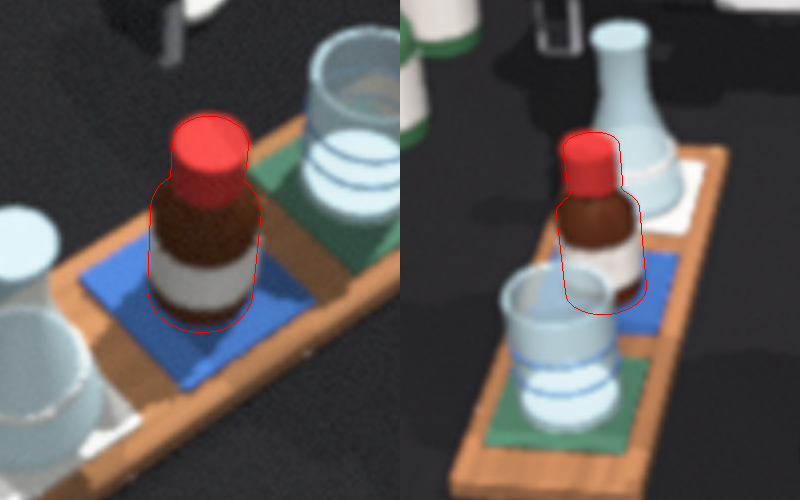

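The bottle is centred on blue. Next is the white lid.

>>> jog_arm:
  increments:
    - {"slide":[-15,-11,0],"rotation":[0,0,0]}
    - {"slide":[-16,-13,0],"rotation":[0,0,0]}
    - {"slide":[-16,-13,0],"rotation":[0,0,0]}
    - {"slide":[-16,-13,0],"rotation":[0,0,0]}
    - {"slide":[-16,-13,0],"rotation":[0,0,0]}
    - {"slide":[-16,-13,0],"rotation":[0,0,0]}
    - {"slide":[-16,-13,0],"rotation":[0,0,0]}
    - {"slide":[-16,-13,0],"rotation":[0,0,0]}
    - {"slide":[-16,-13,0],"rotation":[0,0,0]}
    - {"slide":[-16,-13,0],"rotation":[0,0,0]}
    - {"slide":[-16,-13,20],"rotation":[0,0,0]}
    - {"slide":[0,0,20],"rotation":[0,0,0]}
    - {"slide":[0,0,0],"rotation":[0,0,0]}
    - {"slide":[0,0,0],"rotation":[0,0,0]}

```text
time: 32.72
tool_pos: [0.4664, 0.0711, 0.1608]
tool_rot: [0.0, 1.0, 0.0, -0.002]
contact_force: [-0.1, 0.1, -0.0]
gripper_width: 0.752
```

Run:
```python
from h import *
s=state();print(s['tool_pos'],s['time'])
f=wover([(.468,.071,.033,.008),(.468,.071,.014,.035)],'w12')
```

```text
[0.46644397 0.07109094 0.16079323] 32.7167
```

View pics/w12.png

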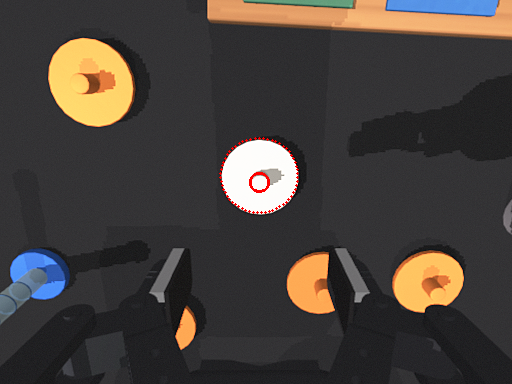

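The white lid at (260,177) lies exactly on the overlay. Descending in two stages.

>>> jog_arm:
  increments:
    - {"slide":[0,0,15],"rotation":[0,0,0]}
    - {"slide":[0,0,20],"rotation":[0,0,0]}
    - {"slide":[0,0,20],"rotation":[0,0,0]}
    - {"slide":[0,0,20],"rotation":[0,0,0]}
    - {"slide":[0,0,20],"rotation":[0,0,0]}
    - {"slide":[0,0,20],"rotation":[0,0,0]}
    - {"slide":[0,0,10],"rotation":[0,0,0]}
    - {"slide":[0,0,10],"rotation":[0,0,0]}
    - {"slide":[0,0,0],"rotation":[0,0,0]}
    - {"slide":[0,0,0],"rotation":[0,0,0]}
    - {"slide":[0,0,0],"rotation":[0,0,0]}
  fingers: 0.6

```text
time: 33.68
tool_pos: [0.4693, 0.071, 0.0294]
tool_rot: [0.0, 1.0, -0.0, 0.001]
contact_force: [0.7, -0.6, -0.7]
gripper_width: 0.598
```

>>> jog_arm:
  increments:
    - {"slide":[0,0,5],"rotation":[0,0,0]}
    - {"slide":[0,0,4],"rotation":[0,0,0]}
    - {"slide":[0,0,3],"rotation":[0,0,0]}
    - {"slide":[0,0,0],"rotation":[0,0,0]}
    - {"slide":[0,0,0],"rotation":[0,0,0]}
    - {"slide":[0,0,0],"rotation":[0,0,0]}

```text
time: 34.18
tool_pos: [0.4681, 0.071, 0.016]
tool_rot: [-0.0, 1.0, -0.0, -0.0]
contact_force: [-0.5, -0.3, 0.7]
gripper_width: 0.597
```

>>> jog_arm:
  increments:
    - {"slide":[0,0,0],"rotation":[0,0,0]}
    - {"slide":[0,0,0],"rotation":[0,0,0]}
    - {"slide":[0,0,0],"rotation":[0,0,0]}
    - {"slide":[0,0,0],"rotation":[0,0,0]}
    - {"slide":[0,0,0],"rotation":[0,0,0]}
    - {"slide":[0,0,0],"rotation":[0,0,0]}
    - {"slide":[0,0,0],"rotation":[0,0,0]}
    - {"slide":[0,0,0],"rotation":[0,0,0]}
  fingers: 0

```text
time: 34.85
tool_pos: [0.4684, 0.0711, 0.0164]
tool_rot: [-0.0, 1.0, -0.0, 0.0]
contact_force: [0.2, -0.6, 3.7]
gripper_width: 0.16
```

>>> jog_arm:
  increments:
    - {"slide":[0,0,-5],"rotation":[0,0,0]}
    - {"slide":[0,0,-10],"rotation":[0,0,0]}
    - {"slide":[0,0,-20],"rotation":[0,0,0]}
    - {"slide":[0,0,-20],"rotation":[0,0,0]}
    - {"slide":[0,0,-20],"rotation":[0,0,0]}
    - {"slide":[0,0,-20],"rotation":[0,0,0]}
    - {"slide":[0,0,-20],"rotation":[0,0,0]}
    - {"slide":[0,0,-15],"rotation":[0,0,0]}
    - {"slide":[0,0,0],"rotation":[0,0,0]}
    - {"slide":[0,0,0],"rotation":[0,0,0]}

```text
time: 35.68
tool_pos: [0.4686, 0.071, 0.147]
tool_rot: [0.0, 1.0, -0.0, 0.001]
contact_force: [-0.7, -0.4, -1.5]
gripper_width: 0.151
```

Run:
```python
from h import *
s=state();p=s['tool_pos'];print(p,s['time'],s['contact_force'],s['gripper_width'])
both('lid',[p[0],p[1],p[2]-.0163],'m13')
# refit beaker with rim ellipses
fm=[(grab(n),silhouettes('beaker',n)[0]['mask']) for n in('scene','side')]
print(fit('beaker',fm,[.649,.04],.02))
```

```text
[0.46856362 0.07103289 0.14701905] 35.6833 [-0.72772495 -0.39728873 -1.54994931] 0.15110929494279085
(array([0.64735082, 0.03979084]), np.float64(0.9377225163140888))
```

View pics/m13.png

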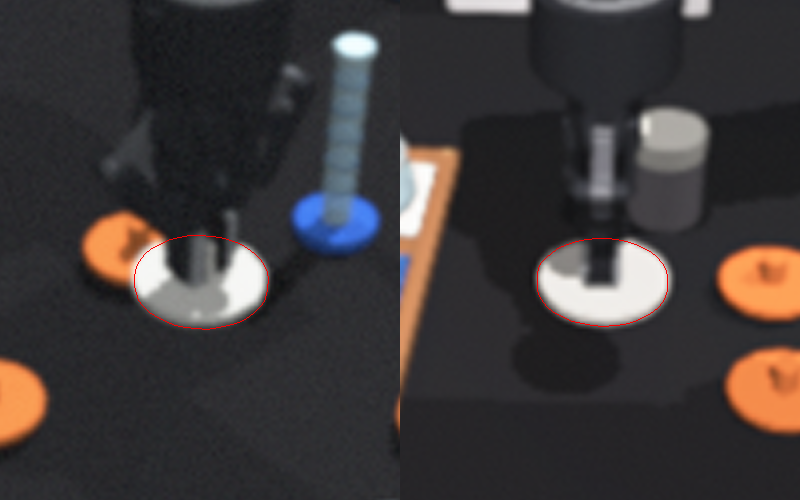

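The lid is held level and on the model outline. Carrying it over the beaker.

>>> jog_arm:
  increments:
    - {"slide":[6,1,0],"rotation":[0,0,0]}
    - {"slide":[12,2,0],"rotation":[0,0,0]}
    - {"slide":[15,3,0],"rotation":[0,0,0]}
    - {"slide":[15,3,0],"rotation":[0,0,0]}
    - {"slide":[15,3,0],"rotation":[0,0,0]}
    - {"slide":[15,3,0],"rotation":[0,0,0]}
    - {"slide":[15,3,0],"rotation":[0,0,0]}
    - {"slide":[15,3,0],"rotation":[0,0,0]}
    - {"slide":[15,3,0],"rotation":[0,0,0]}
    - {"slide":[15,3,0],"rotation":[0,0,0]}
    - {"slide":[15,2,0],"rotation":[0,0,0]}
    - {"slide":[15,1,0],"rotation":[0,0,0]}
    - {"slide":[12,1,0],"rotation":[0,0,0]}
    - {"slide":[0,0,0],"rotation":[0,0,0]}
    - {"slide":[0,0,0],"rotation":[0,0,0]}
    - {"slide":[0,0,0],"rotation":[0,0,0]}

```text
time: 37.32
tool_pos: [0.6476, 0.0401, 0.1453]
tool_rot: [-0.0, 1.0, -0.0, -0.001]
contact_force: [-0.1, 0.6, 0.2]
gripper_width: 0.154
```

Run:
```python
from h import *
s=state();p=s['tool_pos'];print(p,s['time'],s['contact_force'],s['gripper_width'])
both('lid',[p[0],p[1],p[2]-.0163],'m14')
```

```text
[0.64757985 0.04005075 0.14530363] 37.3167 [-0.08944047  0.58038471  0.24147975] 0.1544377198668625
```

View pics/m14.png

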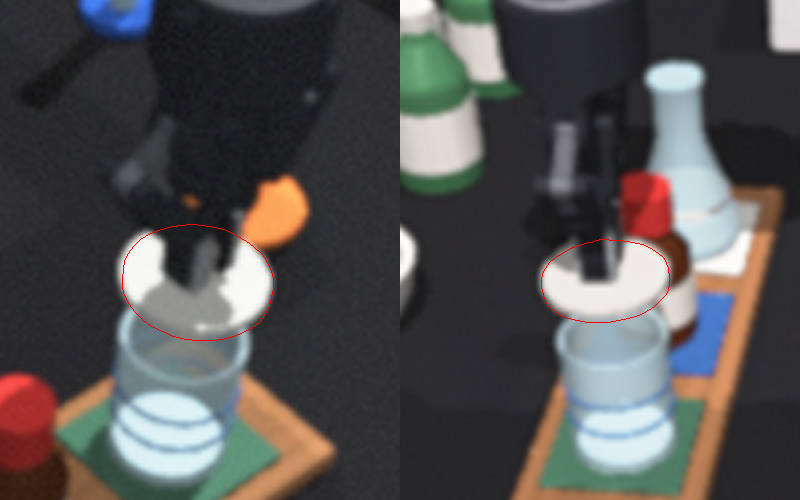

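>>> jog_arm:
  increments:
    - {"slide":[0,0,6],"rotation":[0,0,0]}
    - {"slide":[0,0,8],"rotation":[0,0,0]}
    - {"slide":[0,0,6],"rotation":[0,0,0]}
    - {"slide":[0,0,3],"rotation":[0,0,0]}
    - {"slide":[0,0,2],"rotation":[0,0,0]}
    - {"slide":[0,0,0],"rotation":[0,0,0]}
    - {"slide":[0,0,0],"rotation":[0,0,0]}
    - {"slide":[0,0,0],"rotation":[0,0,0]}

```text
time: 38.08
tool_pos: [0.6483, 0.04, 0.1214]
tool_rot: [0.0, 1.0, -0.0, 0.0]
contact_force: [0.2, 0.2, -0.5]
gripper_width: 0.157
```

Run:
```python
from h import *
s=state();p=s['tool_pos'];print(p,s['time'],s['contact_force'],s['gripper_width'])
both('lid',[p[0],p[1],p[2]-.0163],'m15')
```

```text
[0.6483301  0.04000994 0.12135631] 38.0833 [ 0.21967864  0.18755228 -0.53371948] 0.15682034914506923
```

View pics/m15.png

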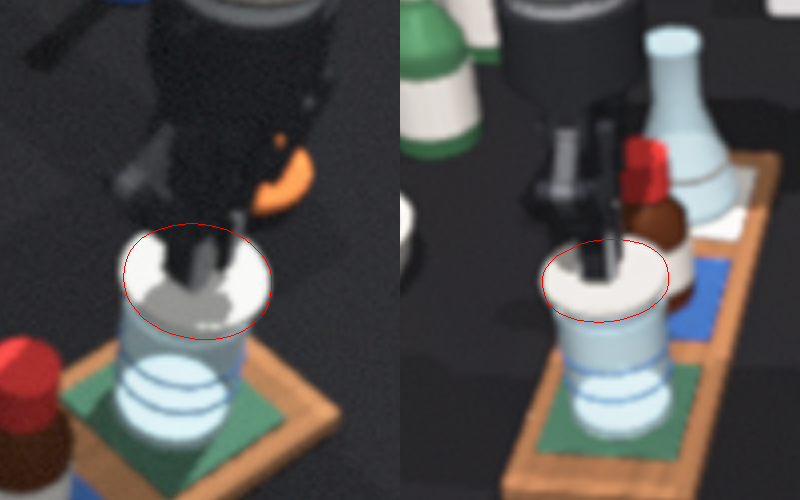

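Centred over the mouth. Easing it in.

>>> jog_arm:
  increments:
    - {"slide":[0,0,2],"rotation":[0,0,0]}
    - {"slide":[0,0,2],"rotation":[0,0,0]}
    - {"slide":[0,0,2],"rotation":[0,0,0]}
    - {"slide":[0,0,0],"rotation":[0,0,0]}
    - {"slide":[0,0,0],"rotation":[0,0,0]}

```text
time: 38.6
tool_pos: [0.6478, 0.04, 0.1146]
tool_rot: [-0.0, 1.0, -0.0, -0.0]
contact_force: [-0.3, 0.0, -0.6]
gripper_width: 0.153
```

>>> jog_arm:
  increments:
    - {"slide":[0,0,2],"rotation":[0,0,0]}
    - {"slide":[0,0,2],"rotation":[0,0,0]}
    - {"slide":[0,0,1],"rotation":[0,0,0]}
    - {"slide":[0,0,0],"rotation":[0,0,0]}
    - {"slide":[0,0,0],"rotation":[0,0,0]}

```text
time: 39.02
tool_pos: [0.648, 0.04, 0.1098]
tool_rot: [-0.0, 1.0, -0.0, -0.0]
contact_force: [0.3, -0.2, -0.8]
gripper_width: 0.157
```

>>> jog_arm:
  increments:
    - {"slide":[0,0,1],"rotation":[0,0,0]}
    - {"slide":[0,0,0],"rotation":[0,0,0]}
    - {"slide":[0,0,0],"rotation":[0,0,0]}

```text
time: 39.27
tool_pos: [0.6481, 0.04, 0.109]
tool_rot: [-0.0, 1.0, -0.0, 0.0]
contact_force: [0.2, 0.3, -0.8]
gripper_width: 0.157
```

>>> jog_arm:
  increments:
    - {"slide":[0,0,0.7],"rotation":[0,0,0]}
    - {"slide":[0,0,0],"rotation":[0,0,0]}
    - {"slide":[0,0,0],"rotation":[0,0,0]}

```text
time: 39.52
tool_pos: [0.6482, 0.04, 0.1085]
tool_rot: [-0.0, 1.0, -0.0, 0.0]
contact_force: [0.1, -0.7, -0.4]
gripper_width: 0.155
```

>>> jog_arm:
  increments:
    - {"slide":[0,0,0.5],"rotation":[0,0,0]}
    - {"slide":[0,0,0],"rotation":[0,0,0]}
    - {"slide":[0,0,0],"rotation":[0,0,0]}

```text
time: 39.77
tool_pos: [0.6483, 0.04, 0.1084]
tool_rot: [0.0, 1.0, -0.0, 0.0]
contact_force: [-1.4, 0.6, 3.4]
gripper_width: 0.153
```

The lid makes contact at the expected seating height (0.1084). Releasing.

>>> jog_arm:
  increments:
    - {"slide":[0,0,0],"rotation":[0,0,0]}
    - {"slide":[0,0,0],"rotation":[0,0,0]}
    - {"slide":[0,0,0],"rotation":[0,0,0]}
    - {"slide":[0,0,0],"rotation":[0,0,0]}
    - {"slide":[0,0,0],"rotation":[0,0,0]}
    - {"slide":[0,0,-5],"rotation":[0,0,0]}
    - {"slide":[0,0,-15],"rotation":[0,0,0]}
    - {"slide":[0,0,-20],"rotation":[0,0,0]}
    - {"slide":[0,0,-20],"rotation":[0,0,0]}
    - {"slide":[0,0,-20],"rotation":[0,0,0]}
    - {"slide":[0,0,-20],"rotation":[0,0,0]}
    - {"slide":[-20,0,-10],"rotation":[0,0,0]}
    - {"slide":[-20,0,0],"rotation":[0,0,0]}
    - {"slide":[-20,0,0],"rotation":[0,0,0]}
    - {"slide":[0,0,0],"rotation":[0,0,0]}
    - {"slide":[0,0,0],"rotation":[0,0,0]}
  fingers: 0.6

```text
time: 41.1
tool_pos: [0.588, 0.0401, 0.2195]
tool_rot: [0.0, 1.0, -0.0, 0.001]
contact_force: [0.1, 0.2, 0.2]
gripper_width: 0.599
```

Run:
```python
from h import *
s=state();p=s['tool_pos'];print(p,s['time'],s['contact_force'],s['gripper_width'])
both('lid',[.648,.04,.092],'m16')
for th,x,z in(('lid',[.648,.04],.092),('flask',[.638,-.179],.02),('bottle',[.643,-.07],.02),('jar',[.43,-.195],0),('cylinder',[.363,.297],0)):
    fm=[]
    for n in('scene','side'):
        f=grab(n);u=proj(f,[x[0],x[1],z+.02])
        for r in silhouettes(th,n):
            l,t,rr,b=r['bbox']
            if l-4<u[0]<rr+4 and t-4<u[1]<b+4: fm.append((f,r['mask']));break
    if fm: print(th,len(fm),fit(th,fm,x,z))
```

```text
[0.58804882 0.04008412 0.21946342] 41.1 [0.08572643 0.21886698 0.178527  ] 0.5992204169457827
lid 2 (array([0.64795092, 0.04050572]), np.float64(0.9271432088740942))
flask 2 (array([ 0.63655112, -0.17617167]), np.float64(0.6330050124729272))
bottle 2 (array([ 0.643855  , -0.06891882]), np.float64(0.8197719709380193))
jar 2 (array([ 0.4291897, -0.1953037]), np.float64(0.8949535550328371))
cylinder 2 (array([0.36345194, 0.29608846]), np.float64(0.545092051140357))
```

View pics/m16.png

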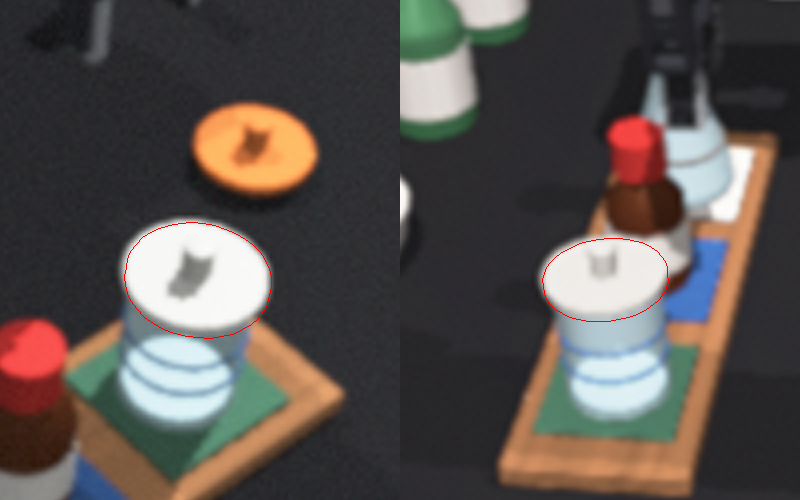

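The lid is level on the beaker, knob up, and on the outline at z = 0.092. The other vessels are where I placed them, and the jar and cylinder haven't moved. The gripper is clear, so I'm handing in.

```bash
python3 -c "
from plant import manip
print(manip.job_done())"
```

```text
the job is handed in; nothing more can be done
None
```

The sample row is set out and handed in, at about 41 s on the robot clock. I placed the flask on white, the beaker on green and the bottle on blue, then the white lid on the beaker. I lowered each one until I felt contact before releasing it. The hand-in gives no verdict.

**Vessel positions:** The fits after each release put the flask, beaker and bottle within about 3 mm of their tile centres, all upright.

**Lid:** It made contact at a TCP height of 0.1084 m, against 0.1083 m expected. It looks level with the knob up, and its fitted centre is within about 1 mm of the beaker's.

**Bystanders:** The jar and the measuring cylinder were found within about 1 mm of where they started.

**Weaker checks:** The last fits for the flask (overlap 0.63) and the cylinder (0.55) were poor. In the last side view the gripper partly covers the flask. I didn't find out why the cylinder's fit was poor. Both still gave the expected positions, and the flask had fitted well right after it was placed (0.89). The two cameras differed by 2–4 mm on some positions, well inside the tolerances.

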